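# Close the centrifuge rotor

### The job

Close the rotor of the small white centrifuge with its blue lid: set the blue lid flat on the rotor so that the rotor's centre stud enters the hole under the lid, with the lid's wing nut still loose. Then turn the wing nut clockwise (seen from above) until it is snug against its stop, and let go. Leave the orange lid, which belongs to another rotor, where it is.

Things in the scene. Friction and masses are not known exactly. Their poses are not given: they have to be found in the camera images.
- rotor_seat (a point): On the fixed white centrifuge (150x150 mm, top 54 mm high): centre of the blue rotor bowl's rim, 75 mm above the bench, z up. The lid's flat underside rests on the rim (outer radius 50, inner 41 mm). The steel stud on the same axis is 27 mm thick at rim height and tapers to a 6 mm tip 22 mm above it. Seated, wing_grip is 60 mm straight above this point; the lid's heading is free.
- wing_grip (a point): On the axis of the blue lid's aluminium wing nut, z up, 60 mm above the lid's underside. Lift and carry the lid (0.22 to 0.33 kg with the nut) here. The wings are one straight upright bar: 50 mm long along this point's x, 12 mm thick along its y, from 20 mm below to 10 mm above this point. The lid's flat-topped hub (38 mm wide) begins 30 mm below it. Lid: disc 104 mm wide, 6 mm thick.
- wing_nut (a joint): Turn of the captive wing nut relative to the blue lid, rad: 0 loose, growing clockwise seen from above, 1.3 (75 degrees) at the firm stop = snug. Starts at 0 to 0.2. Light friction (0.008 N m), stays where left, does not change height. Rim friction holds the seated lid while the nut turns, if the lid rests on the rim (press down lightly, 3 to 15 N); turned past the stop, the lid slips round without harm.
- orange_lid: Lid of the same shape and size but orange, its wings fixed; not to be used. Origin: centre of its underside, z up. Both lids are 70 mm high, lie flat on the bench, and have a 30 mm hole in the middle of the underside, 26 mm deep up into the closed hub, for the stud.
Not all that is in view belongs to the job. Of the things shaped like the part that bears wing_grip, the blue one is meant.

How it is judged:
By the outcome, as a careful person would: the job done as asked, in the order asked, and still so for the second after the job is handed in, with the robot touching nothing.
It also fails if it takes over 45 s, if anything falls off the work surface, if the arm or the gripper's body presses on something with over 40 N, if the wrist force passes 120 N, or if a joint passes its speed limit or range.

### The arm

A 6-joint arm with a two-finger parallel gripper is mounted at the origin on a cart in front of the work surface, level with it; the furniture and walls round the work are solid. World frame = base frame: x ahead of the robot, y to its left, z up, the work surface at z = 0. Lengths are in m, angles in rad, forces in N, time in s.
With the tool pointing down it reaches from about 0.425 to 0.95 m from the base axis. Payload 3.5 kg.
Tool frame: the origin (TCP) lies on the centre line of the jaws, within the pads' length; the fingertips stand 14 mm ahead of it and the grasp point (between the pads) lies 5 mm behind it (ctrl.finger_overhang is the distance from the TCP to the fingertips, in m); z points along the fingers, y is the line along which they close (so a half turn about z gives the same grasp; the last joint's range is limited). The gripper opens to 85 mm and grips with 20 to 120 N. Pads are 22 mm wide; open, the fingers measure 114 mm over their backs; the gripper's body (76 mm by 85 mm) begins 54 mm behind the grasp point. The pads swing forward as they close: fully open they stand 13 mm farther back than shut.
Start: joints at [-1.445, 0.286, 1.577, -0, 1.279, -0.15], TCP at [0.184, -0.649, 0.245] pointing down, gripper open.
Joint ranges: [-2.77, 2.77], [-0.9, 2.22], [0.21, 2.48], [-1.53, 4.67], [0.24, 2.81], [-2.84, 2.84]. Speed limits (rad/s): [2.79, 2.79, 3.14, 3.14, 3.14, 3.14].

### API

Orientations are given as a unit quaternion [x, y, z, w].
In Python, from plant import ctrl gives the robot as it stands.
- The arm moves only by the tool send_rows, never from a script. Its argument "moves" is text: rows parted by semicolons, each of 7 numbers parted by spaces: the turn, a rotation vector about the tool's x, y, z in units of 360 degrees (1.0 is 360 degrees), then the shift along the tool's x, y, z in units of 20 cm (1.0 is 20 cm), then the gripper's target within -1 to 1 (fully open at 1, half-way at 0, shut at -1). A call has 1 to 12 rows; each row is the pose to reach, as a shift and turn from the pose commanded when the call began, along the tool's axes at that moment, turning the shorter way round; what a row does not reach only later rows make up. A row lasts 1/8 s, in which the tool goes at most 62.5 mm and 10.7 degrees, less where a joint would pass 70% of its speed; a pose out of reach is approached as far as the arm can. A call with a number of a shift or a turn outside -1 to 1 is refused whole. A call with a gripper value outside its range is refused whole. The fingers move at their own pace and stop on an object; "newtons" is the grip in N (left out, the last holds). Time passes only in rows, so rows that repeat a pose let the fingers close. It gives the time, the measured TCP pose, the force, the opening and the grip force at its end, in the units of the state.
- ctrl.get_state(): the state, without advancing time (a new reading comes with each control period).
- ctrl.read_camera(name): name is "scene" or "top"; returns a dict with "image" (384x512x3 uint8, red, green, blue), "fovy" (degrees; the focal length in pixels is half the picture's height over the tangent of half this angle, whatever the lens; pixels are square), "cx", "cy" (the principal point, pixels), "distortion" ([k1, k2, p1, p2, k3] as OpenCV has them; the pictures are not rectified), "extrinsics" (4x4, takes a point from camera to world coordinates). Camera axes: x right, y up, looking along -z (the intrinsics and any distortion apply to the point x, -y, -z); pixel columns grow to the right and rows downward; lengths in m; the calibration is good to about 2 mm. A picture is of the moment at which its call begins. There is no depth.
- ctrl.sign_off(): hands the job in; it is judged then, once.
The state is a dict: "time": time; "qpos": joint angles; "dq": joint speeds; "joint_efforts": joint torques, N m; "eef_pos": TCP position; "tcp_rot": TCP orientation; "contact_force": force on the tool from outside, world axes, zero at the start; "wrist_torque": the same for the moment, N m; "opening": opening from 0.0 (shut) to 1.0 (fully open); "finger_force": force on a finger pad.
Only numpy, scipy, OpenCV 4.12 (cv2) and the standard library are available. Lean on these libraries where they do the work, as an engineer would, in place of code of your own. Each camera call takes 0.05 s, during which the arm holds its last target. There are 200 camera calls.

## Working session

There is one attempt and no reset: what is moved stays moved. The work goes in short steps, Python scripts to look and compute and a tool call to move; the robot and the scene stay as the last step left them, time stands still between calls to the robot, and variables do not carry over. Pictures are saved under pics/ and viewed, at most 10 in all, crops included, and the job is handed in when it is done.

Besides the shell and the picture viewer there is one more tool, called after "Call:" as a command line: name --argument value ..., lists and objects as JSON in quotes. send_rows: Moves the arm, as the interface text tells. Its arguments: {"type":"object","properties":{"moves":{"type":"string"},"newtons":{"type":"number"}},"required":["moves"]}

```bash
mkdir -p pics; cat > h.py <<'E'
import numpy as np, cv2, sys
from plant import ctrl
def cam(n,save=None):
    c=ctrl.read_camera(n)
    if save: cv2.imwrite('pics/'+save,c['image'][:,:,::-1])
    return c
def K(c):
    f=192/np.tan(np.radians(c['fovy'])/2)
    return np.array([[f,0,c['cx']],[0,f,c['cy']],[0,0,1.]])
def ray(c,p):
    u=cv2.undistortPoints(np.array(p,float).reshape(-1,1,2),K(c),np.array(c['distortion'],float)).reshape(-1,2)
    d=np.c_[u[:,0],-u[:,1],-np.ones(len(u))]
    E=np.array(c['extrinsics']); return E[:3,3], d@E[:3,:3].T
def onz(c,p,z):
    o,d=ray(c,p); return o+d*((z-o[2])/d[:,2])[:,None]
def proj(c,P):
    E=np.array(c['extrinsics']); q=(np.atleast_2d(P)-E[:3,3])@E[:3,:3]; q=q*[1,-1,-1]
    return cv2.projectPoints(q,np.zeros(3),np.zeros(3),K(c),np.array(c['distortion'],float))[0].reshape(-1,2)
E
python3 - <<'E'
from h import *
for n in('scene','top'):
    c=cam(n,n+'0.png'); print(n,c['fovy'],c['cx'],c['cy'],c['distortion'],np.round(c['extrinsics'],3).tolist())
s=ctrl.get_state(); print(s['eef_pos'],s['tcp_rot'],s['time'],s['contact_force'])
E
```

```text
scene 42.25540865790033 259.50050815734016 189.28998330678988 [0.05539323 0.         0.         0.         0.        ] [[-0.65, 0.459, -0.606, -0.384], [-0.76, -0.388, 0.522, 0.641], [0.004, 0.8, 0.601, 0.952], [0.0, 0.0, 0.0, 1.0]]
top 42.38475129937296 251.6612686034148 187.9520260665742 [-0.15718076  0.          0.          0.          0.        ] [[-0.017, 0.989, -0.149, 0.254], [-1.0, -0.016, 0.003, -0.103], [0.001, 0.15, 0.989, 1.529], [0.0, 0.0, 0.0, 1.0]]
[ 0.18375122 -0.64891002  0.24404871] [ 9.90506476e-01  1.37461792e-01  8.31852034e-06 -1.08491941e-03] 0.1 [-0.1706215   0.32411588  0.14051985]
```

View pics/scene0.png

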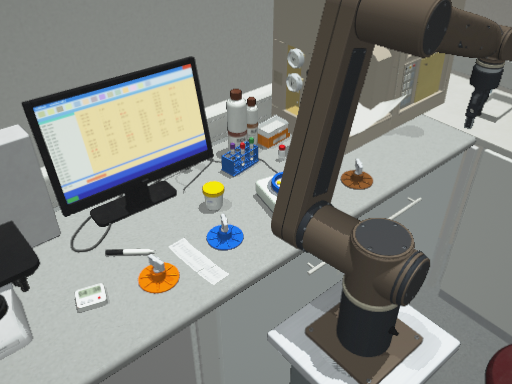

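View pics/top0.png

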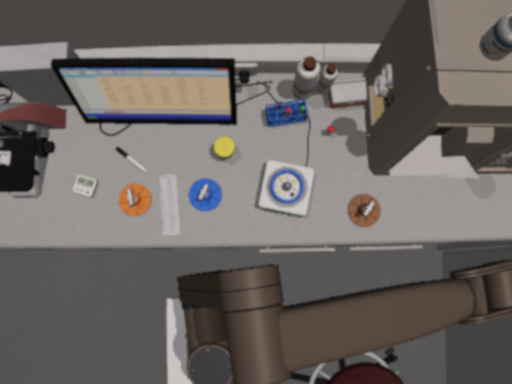

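The pictures show the blue lid at top (205,194) / scene (225,236), the centrifuge rotor at top (287,187), the orange lid at top (135,200) and a brown decoy lid at top (364,210). Next I measure the blue lid, the rotor and the wing direction.

```bash
python3 - <<'E'
from h import *
C={n:cam(n) for n in('scene','top')}
def blue(im):
    h=cv2.cvtColor(im,cv2.COLOR_RGB2HSV); return cv2.inRange(h,(100,140,60),(125,255,255))
for n,boxes in (('top',{'lid':(180,170,230,220),'rotor':(262,162,312,212)}),('scene',{'lid':(200,210,250,255)})):
    c=C[n]
    for k,(x0,y0,x1,y1) in boxes.items():
        m=blue(c['image'])[y0:y1,x0:x1]
        cs=max(cv2.findContours(m,cv2.RETR_EXTERNAL,cv2.CHAIN_APPROX_NONE)[0],key=cv2.contourArea)
        h=cv2.convexHull(cs).reshape(-1,2)+[x0,y0]
        z=.006 if k=='lid' else .075
        P=onz(c,h,z)[:,:2]
        (e,ax,a)=cv2.fitEllipse((P*1e3).astype(np.float32)); print(n,k,np.round(e,1),np.round(ax,1),'enc',cv2.minEnclosingCircle((P*1e3).astype(np.float32)))
# wings pixels: bright low-sat inside lid
for n,(x0,y0,x1,y1) in {'top':(190,178,222,212),'scene':(210,206,242,245)}.items():
    im=C[n]['image'][y0:y1,x0:x1]; big=cv2.resize(im,None,fx=12,fy=12,interpolation=cv2.INTER_CUBIC)
    cv2.imwrite(f'pics/{n}_lid.png',big[:,:,::-1]); print(n,x0,y0)
a=cv2.imread('pics/top_lid.png');b=cv2.imread('pics/scene_lid.png')
w=np.zeros((480,790,3),np.uint8); w[:408,:384]=a; w[:468,400:784]=b; cv2.imwrite('pics/lid.png',w)
E
```

```text
top lid [466.9  38.4] [96.3 96.9] enc ((466.9323425292969, 38.12105941772461), 48.7001838684082)
top rotor [ 478.3 -210.9] [94.4 96.2] enc ((478.025634765625, -211.0132598876953), 48.25659942626953)
scene lid [465.7  37.3] [101.1 104.2] enc ((465.1459655761719, 37.215576171875), 52.21762466430664)
top 190 178
scene 210 206
```

View pics/lid.png

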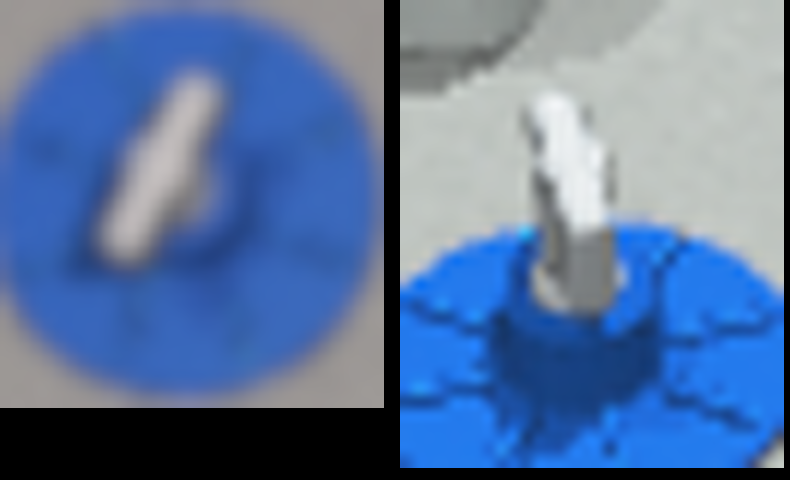

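```bash
cat >> h.py <<'E'
from scipy.spatial.transform import Rotation as R
def row(p,yaw,cmd=None):
    "row numbers for tcp at p, tool x at yaw deg, pointing down"
    s=ctrl.get_state(); R0=R.from_quat(s['tcp_rot']) if cmd is None else R.from_euler('z',cmd[3],degrees=True)*R.from_euler('x',180,degrees=True)
    p0=s['eef_pos'] if cmd is None else np.array(cmd[:3])
    Rt=R.from_euler('z',yaw,degrees=True)*R.from_euler('x',180,degrees=True)
    rv=(R0.inv()*Rt).as_rotvec()/(2*np.pi); d=R0.inv().apply(np.array(p)-p0)/.2
    print(np.round(rv,4),np.round(d,4))
E
python3 - <<'E'
from h import *
c=cam('top')
e=onz(c,[[190+205/12-.5,178+77/12-.5],[190+118/12-.5,178+255/12-.5]],.070)
d=e[0]-e[1];print(e,np.linalg.norm(d),np.degrees(np.arctan2(d[1],d[0])),e.mean(0))
c=cam('scene')
e=onz(c,[[210+148/12-.5,206+100/12-.5],[210+192/12-.5,206+220/12-.5]],.070)
d=e[0]-e[1];print(e,np.linalg.norm(d),np.degrees(np.arctan2(d[1],d[0])),e.mean(0))
for p in([.36,-.35,.245],[.466,.038,.20]): row(p,154)
E
```

```text
[[0.48887386 0.02714344 0.07      ]
 [0.4445526  0.04890638 0.07      ]] 0.04937610600365808 -26.152292527236476 [0.46671323 0.03802491 0.07      ]
[[0.48646711 0.02794194 0.07      ]
 [0.44634205 0.04587611 0.07      ]] 0.04395059615105068 -24.082581483717306 [0.46640458 0.03690903 0.07      ]
[-0.000e+00 -2.000e-04 -3.839e-01] [ 1.2551e+00 -1.2000e+00  4.0000e-04]
[-0.000e+00 -2.000e-04 -3.839e-01] [ 2.2933 -2.9222  0.2269]
```

Call:
send_rows --moves "0 0 0 0.63 -0.6 0 1;0 0 0 0.63 -0.6 0 1;0 0 0 0.63 -0.6 0 1" --newtons 80

```text
time: 0.68
eef_pos: [0.2733, -0.4977, 0.2452]
tcp_rot: [0.99, 0.138, 0.0, -0.0]
contact_force: [0.2, -0.3, -0.8]
opening: 0.999
finger_force: 0.0
```

Call:
send_rows --moves "0 0 0 0.63 -0.6 0 1;0 0 0 0.63 -0.6 0 1;0 0 0 0.63 -0.6 0 1"

```text
time: 1.05
eef_pos: [0.3618, -0.3478, 0.2455]
tcp_rot: [0.99, 0.138, 0.0, 0.0]
contact_force: [1.0, -0.6, 0.5]
opening: 0.999
finger_force: 0.0
```

Call:
send_rows --moves "0 0 0 0.52 -0.86 0 1;0 0 0 0.52 -0.86 0 1;0 0 0 0.52 -0.86 0 1;0 0 0 0.52 -0.86 0 1"

```text
time: 1.55
eef_pos: [0.4145, -0.1531, 0.2454]
tcp_rot: [0.99, 0.14, 0.0, -0.0]
contact_force: [-0.5, -0.6, 0.5]
opening: 0.998
finger_force: 0.0
```

Call:
send_rows --moves "0 0 -0.1 0.52 -0.86 0.2 1;0 0 -0.2 0.52 -0.86 0.2 1;0 0 -0.384 0.52 -0.86 0.2 1;0 0 -0.384 0.52 -0.86 0.2 1;0 0 -0.384 0.52 -0.86 0.2 1;0 0 -0.384 0.52 -0.86 0.2 1;0 0 -0.384 0.52 -0.86 0.2 1;0 0 -0.384 0.52 -0.86 0.2 1;0 0 -0.384 0.52 -0.86 0.2 1;0 0 -0.384 0.52 -0.86 0.2 1;0 0 -0.384 0.52 -0.86 0.2 1;0 0 -0.384 0.52 -0.86 0.2 1"

```text
time: 3.05
eef_pos: [0.4677, 0.0369, 0.2054]
tcp_rot: [0.301, 0.954, -0.0, 0.0]
contact_force: [-0.4, -0.7, -0.3]
opening: 0.998
finger_force: 0.0
```

```bash
python3 - <<'E'
from h import *
s=ctrl.get_state(); print(s['time'],s['eef_pos'],np.round(s['qpos'],3),R.from_quat(s['tcp_rot']).apply([1,0,0]))
row([.4665,.0378,.055],154.5)
c=cam('scene','s1.png')
im=c['image'][150:230,230:330]
cv2.imwrite('pics/rot.png',cv2.resize(im,None,fx=7,fy=7,interpolation=cv2.INTER_CUBIC)[:,:,::-1])
E
```

```text
3.05 [0.46774704 0.03689403 0.20540142] [-0.138 -0.142  2.106 -0.     1.178 -1.098] [-8.19251524e-01  5.73434137e-01 -4.80793550e-04]
[-0.      0.0001 -0.0264] [8.10e-03 3.00e-04 7.52e-01]
```

View pics/s1.png

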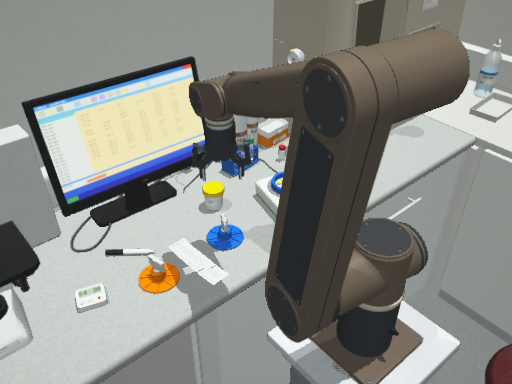

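The scene shows the open gripper above the blue lid (scene ~(220,150)), and the rotor is still mostly hidden. I descend in two stages.

Call:
send_rows --moves "0 0 -0.026 0.008 0 0.3 1;0 0 -0.026 0.008 0 0.5 1;0 0 -0.026 0.008 0 0.65 1;0 0 -0.026 0.008 0 0.75 1;0 0 -0.026 0.008 0 0.75 1;0 0 -0.026 0.008 0 0.75 -1;0 0 -0.026 0.008 0 0.75 -1;0 0 -0.026 0.008 0 0.75 -1;0 0 -0.026 0.008 0 0.75 -1;0 0 -0.026 0.008 0 0.75 -1" --newtons 80

```text
time: 4.35
eef_pos: [0.4666, 0.0385, 0.056]
tcp_rot: [0.224, 0.975, -0.0, 0.0]
contact_force: [-2.3, 0.4, 3.0]
opening: 0.124
finger_force: 82.4
```

```bash
python3 - <<'E'
from h import *
s=ctrl.get_state(); print(s['time'],s['eef_pos'],s['opening'],s['finger_force'],s['contact_force'],s['wrist_torque'],np.degrees(np.arctan2(*R.from_quat(s['tcp_rot']).apply([1,0,0])[[1,0]])))
E
```

```text
4.35 [0.466551   0.03853776 0.05599675] 0.12355592768225268 82.43891905993223 [-2.34706069  0.43094839  3.03589886] [-0.08354169  0.08876241  0.0265963 ] 154.0852921254313
```

Call:
send_rows --moves "0 0 0 0 0 -0.1 -1;0 0 0 0 0 -0.3 -1;0 0 0 0 0 -0.5 -1;0 0 0 0 0 -0.65 -1;0 0 0 0 0 -0.65 -1;0 0 0 0 0 -0.65 -1"

```text
time: 5.1
eef_pos: [0.4649, 0.0388, 0.1833]
tcp_rot: [0.224, 0.975, -0.0, -0.002]
contact_force: [-0.4, 1.1, -2.5]
opening: 0.119
finger_force: 82.5
```

```bash
python3 - <<'E'
from h import *
s=ctrl.get_state(); print(s['time'],s['eef_pos'],s['opening'],s['contact_force'],s['wrist_torque'],np.round(s['qpos'],2))
row([.472,-.087,.186],154.1); row([.4783,-.211,.186],154.1)
c=cam('top','t2.png'); s=cam('scene','s2.png')
a=cv2.resize(c['image'][140:240,160:340],None,fx=4,fy=4);b=cv2.resize(s['image'][100:260,170:350],None,fx=2,fy=2)
cv2.imwrite('pics/c2.png',cv2.resize(s['image'][120:240,180:330],None,fx=5,fy=5)[:,:,::-1]); cv2.imwrite('pics/c2t.png',a[:,:,::-1])
E
```

```text
5.1 [0.46485737 0.03884306 0.18327215] 0.11882689062099284 [-0.43751474  1.09663083 -2.4776754 ] [-0.01682835 -0.02188353  0.00323292] [-0.13 -0.12  2.13  0.    1.14 -1.25]
[-0.0002 -0.0005 -0.0001] [-0.3072 -0.5503 -0.0141]
[-0.0002 -0.0005 -0.0001] [-0.6065 -1.0941 -0.0145]
```

View pics/c2.png

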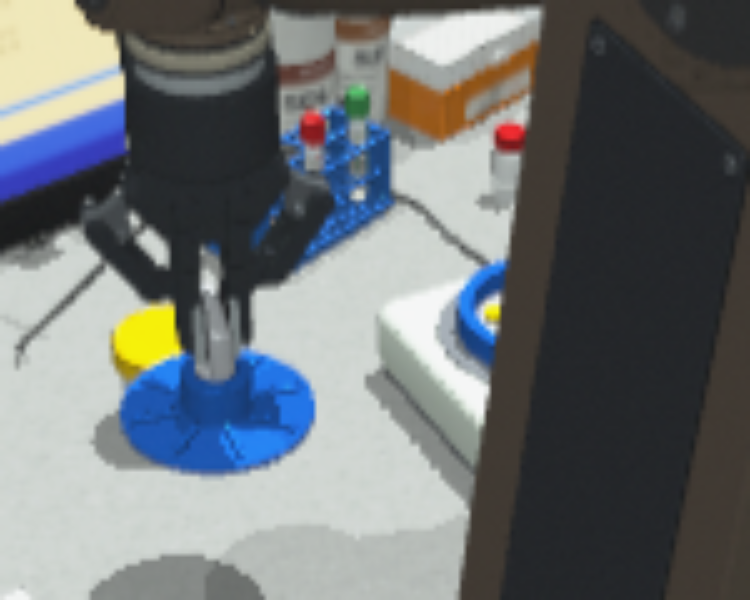

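The lid hangs level in the gripper at crop (215,410). I carry it over to the rotor.

Call:
send_rows --moves "0 0 0 -0.05 -0.09 0 -1;0 0 0 -0.15 -0.27 0 -1;0 0 0 -0.25 -0.45 0 -1;0 0 0 -0.31 -0.55 0 -1;0 0 0 -0.31 -0.55 0 -1"

```text
time: 5.82
eef_pos: [0.4731, -0.0884, 0.1837]
tcp_rot: [0.226, 0.974, 0.0, -0.001]
contact_force: [-0.6, -0.4, -2.4]
opening: 0.127
finger_force: 82.6
```

Call:
send_rows --moves "0 0 0 -0.05 -0.09 0 -1;0 0 0 -0.15 -0.27 0 -1;0 0 0 -0.25 -0.45 0 -1;0 0 0 -0.3 -0.54 0 -1;0 0 0 -0.3 -0.54 0 -1;0 0 0 -0.3 -0.54 0 -1"

```text
time: 6.58
eef_pos: [0.4803, -0.2093, 0.1846]
tcp_rot: [0.224, 0.975, 0.001, -0.001]
contact_force: [0.3, -0.5, -3.0]
opening: 0.125
finger_force: 82.7
```

```bash
python3 - <<'E'
from h import *
s=ctrl.get_state(); print(s['time'],s['eef_pos'],s['opening'],s['contact_force'],s['wrist_torque'],np.round(s['qpos'],2))
row([.4783,-.211,.132],154.1)
c=cam('scene','s3.png'); t=cam('top')
print(proj(c,[.4783,-.211,.097]),proj(t,[.4783,-.211,.075]))
a=cv2.resize(c['image'][110:240,230:340],None,fx=4,fy=4);b=cv2.resize(t['image'][140:235,245:330],None,fx=4,fy=4)
w=np.zeros((540,790,3),np.uint8); w[:520,:440]=a; w[:380,445:785]=b; cv2.imwrite('pics/c3.png',w[:,:,::-1])
E
```

```text
6.575 [ 0.48027351 -0.20933973  0.1846481 ] 0.1253359993185428 [ 0.31989375 -0.45563823 -2.95511742] [ 0.00823376 -0.02190121 -0.06430387] [-0.61  0.01  2.    0.    1.13 -1.72]
[ 0.0002 -0.0003  0.0001] [ 0.0048 -0.012   0.2632]
[[287.22633088 175.00570288]] [[286.52490065 185.85878842]]
```

View pics/c3.png

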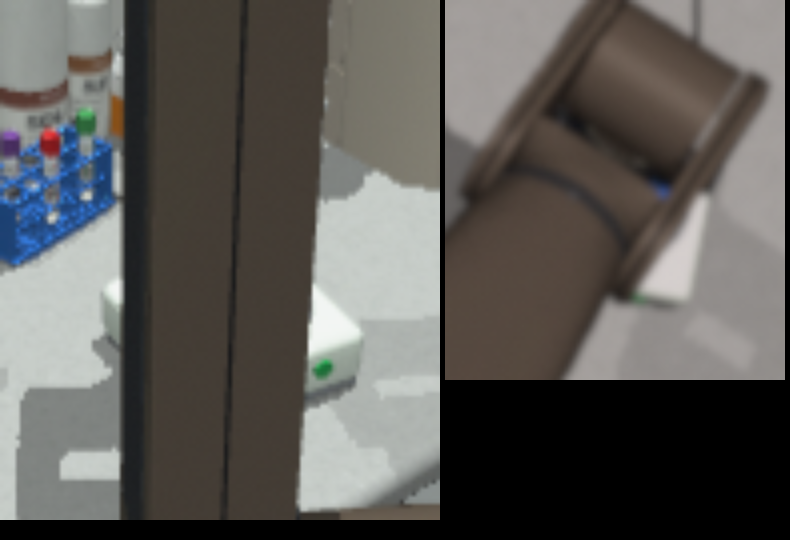

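The arm hides the rotor in both views, so I lower on the estimate and watch the force.

Call:
send_rows --moves "0 0 0 0.005 -0.01 0 -1;0 0 0 0.005 -0.01 0.05 -1;0 0 0 0.005 -0.01 0.1 -1;0 0 0 0.005 -0.01 0.14 -1;0 0 0 0.005 -0.01 0.17 -1;0 0 0 0.005 -0.01 0.17 -1"

```text
time: 7.42
eef_pos: [0.4784, -0.2119, 0.1505]
tcp_rot: [0.224, 0.975, 0.0, -0.001]
contact_force: [0.5, -0.5, -2.3]
opening: 0.126
finger_force: 82.7
```

Call:
send_rows --moves "0 0 0 0 0 0.02 -1;0 0 0 0 0 0.04 -1;0 0 0 0 0 0.04 -1"

```text
time: 7.8
eef_pos: [0.4786, -0.212, 0.143]
tcp_rot: [0.224, 0.975, 0.0, -0.0]
contact_force: [0.4, 0.1, -2.4]
opening: 0.124
finger_force: 82.7
```

Call:
send_rows --moves "0 0 0 0 0 0.02 -1;0 0 0 0 0 0.04 -1;0 0 0 0 0 0.04 -1"

```text
time: 8.18
eef_pos: [0.4785, -0.2119, 0.1348]
tcp_rot: [0.224, 0.975, 0.0, -0.001]
contact_force: [-0.0, 0.3, -1.9]
opening: 0.121
finger_force: 82.7
```

Call:
send_rows --moves "0 0 0 0 0 0.01 -1;0 0 0 0 0 0.015 -1;0 0 0 0 0 0.015 -1"

```text
time: 8.55
eef_pos: [0.4787, -0.2121, 0.1322]
tcp_rot: [0.224, 0.975, 0.0, -0.0]
contact_force: [0.4, -0.1, -2.2]
opening: 0.124
finger_force: 82.7
```

Call:
send_rows --moves "0 0 0 0 0 0.005 -1;0 0 0 0 0 0.01 -1;0 0 0 0 0 0.01 -1"

```text
time: 8.93
eef_pos: [0.4789, -0.2122, 0.131]
tcp_rot: [0.224, 0.975, -0.0, 0.0]
contact_force: [-2.9, 1.5, 2.4]
opening: 0.123
finger_force: 83.5
```

Call:
send_rows --moves "0 0 0 0 0 0.004 -1;0 0 0 0 0 0.006 -1;0 0 0 0 0 0.006 -1"

```text
time: 9.3
eef_pos: [0.479, -0.2122, 0.131]
tcp_rot: [0.224, 0.975, -0.0, -0.0]
contact_force: [-5.0, 2.1, 8.1]
opening: 0.121
finger_force: 84.5
```

```bash
python3 - <<'E'
from h import *
s=ctrl.get_state(); print(s['time'],s['eef_pos'],s['opening'],s['contact_force'],s['wrist_torque'],np.round(s['qpos'],2))
E
```

```text
9.3 [ 0.47895263 -0.21224314  0.13096673] 0.12075851430209428 [-5.01245709  2.11418028  8.05165975] [0.46411398 0.83226606 0.0412351 ] [-0.61  0.08  2.04 -0.    1.02 -1.73]
```

Call:
send_rows --moves "0 0 0 0.004 0 0 -1;0 0 0.02 0.004 0 0 -1;0 0 0.04 0.004 0 0 -1;0 0 0.06 0.004 0 0 -1;0 0 0.06 0.004 0 0 -1"

```text
time: 9.93
eef_pos: [0.479, -0.212, 0.131]
tcp_rot: [0.403, 0.915, 0.0, 0.001]
contact_force: [-1.1, 2.1, 7.3]
opening: 0.122
finger_force: 84.2
```

```bash
python3 - <<'E'
from h import *
s=ctrl.get_state(); print(s['time'],s['eef_pos'],s['opening'],s['contact_force'],s['wrist_torque'],np.round(s['qpos'],2))
E
```

```text
9.925 [ 0.47903896 -0.21200983  0.13098733] 0.12174836640727223 [-1.10865276  2.10605802  7.27236897] [ 0.41905127  0.35384426 -0.01441631] [-0.61  0.08  2.04  0.    1.02 -1.35]
```

Call:
send_rows --moves "0 0 0.02 0 0 0 -1;0 0 0.04 0 0 0 -1;0 0 0.06 0 0 0 -1;0 0 0.08 0 0 0 -1;0 0 0.1 0 0 0 -1;0 0 0.11 0 0 0 -1;0 0 0.11 0 0 0 -1"

```text
time: 10.8
eef_pos: [0.4794, -0.2118, 0.131]
tcp_rot: [0.689, 0.724, 0.001, 0.001]
contact_force: [0.5, 2.4, 5.2]
opening: 0.127
finger_force: 84.0
```

```bash
python3 - <<'E'
from h import *
s=ctrl.get_state(); print(s['time'],s['eef_pos'],s['opening'],s['contact_force'],s['wrist_torque'],np.round(s['qpos'],2))
E
```

```text
10.8 [ 0.47944659 -0.21184132  0.13098104] 0.12748275408226345 [0.47574857 2.44455471 5.20449175] [ 0.48020513  0.05940702 -0.05849634] [-0.61  0.08  2.04  0.    1.02 -0.66]
```

Call:
send_rows --moves "0 0 0.015 0 0 0 -1;0 0 0.03 0 0 0 -1;0 0 0.03 0 0 0 -1"

```text
time: 11.18
eef_pos: [0.4795, -0.2122, 0.131]
tcp_rot: [0.754, 0.657, 0.001, 0.002]
contact_force: [1.1, 2.3, 5.3]
opening: 0.124
finger_force: 84.0
```

```bash
python3 - <<'E'
from h import *
s=ctrl.get_state(); print(s['time'],s['eef_pos'],s['opening'],s['contact_force'],s['wrist_torque'],np.round(s['qpos'],2))
E
```

```text
11.175 [ 0.47949946 -0.21223175  0.13098137] 0.12374595633980422 [1.0791789  2.33234934 5.30427361] [ 0.29821531  0.10623987 -0.06188398] [-0.61  0.08  2.04  0.    1.02 -0.47]
```

Call:
send_rows --moves "0 0 0.015 0 0 0 -1;0 0 0.03 0 0 0 -1;0 0 0.03 0 0 0 -1"

```text
time: 11.55
eef_pos: [0.4794, -0.2128, 0.131]
tcp_rot: [0.813, 0.583, 0.001, 0.002]
contact_force: [1.1, 0.0, 5.7]
opening: 0.121
finger_force: 83.9
```

```bash
python3 - <<'E'
from h import *
s=ctrl.get_state(); print(s['time'],s['eef_pos'],s['opening'],s['contact_force'],s['wrist_torque'],np.round(s['qpos'],2))
E
```

```text
11.55 [ 0.47944488 -0.21276136  0.13097415] 0.12075527166924033 [1.13587084 0.03603537 5.68295416] [0.0886694  0.07064537 0.05778681] [-0.61  0.08  2.04 -0.    1.02 -0.28]
```

Call:
send_rows --moves "0 0 0 0 0 0.006 -1;0 0 0.02 0 0 0.006 -1;0 0 0.04 0 0 0.006 -1;0 0 0.04 0 0 0.006 -1"

```text
time: 12.05
eef_pos: [0.4801, -0.2133, 0.131]
tcp_rot: [0.879, 0.476, 0.001, 0.003]
contact_force: [-0.5, 0.1, 8.0]
opening: 0.121
finger_force: 84.5
```

```bash
cat > st.py <<'E'
from h import *
s=ctrl.get_state(); print(s['time'],s['eef_pos'],s['opening'],s['contact_force'],s['wrist_torque'],np.round(s['qpos'],2))
E
python3 st.py
```

```text
12.05 [ 0.48012392 -0.21332714  0.13096674] 0.12070840693481555 [-0.45101264  0.1153815   7.98930573] [ 0.10459692  0.24989629 -0.03533953] [-0.61  0.08  2.04 -0.    1.02 -0.03]
```

Call:
send_rows --moves "0 0 0.02 0 0 0 -1;0 0 0.04 0 0 0 -1"

```text
time: 12.3
eef_pos: [0.4801, -0.2134, 0.131]
tcp_rot: [0.932, 0.361, 0.002, 0.003]
contact_force: [-0.4, -0.6, 8.4]
opening: 0.124
finger_force: 84.4
```

```bash
python3 st.py
```

```text
12.3 [ 0.48014816 -0.213384    0.13096253] 0.12367092198248009 [-0.42571893 -0.62879502  8.42767472] [0.12368585 0.24223596 0.15589583] [-0.61  0.08  2.04 -0.    1.02  0.22]
```

Call:
send_rows --moves "0 0 0 0 0 0 -0.2;0 0 0 0 0 0 0.2;0 0 0 0 0 0 0.2;0 0 0 0 0 0 0.2;0 0 0 0 0 -0.1 0.2;0 0 0 0 0 -0.3 0.2;0 0 0 0 0 -0.6 0.2;0 0 0 0 0 -0.8 0.2;0 0 0 0 0 -0.8 0.2"

```text
time: 13.42
eef_pos: [0.4797, -0.2128, 0.2927]
tcp_rot: [0.932, 0.362, 0.003, 0.004]
contact_force: [-0.2, -0.8, 0.1]
opening: 0.599
finger_force: 0.0
```

```bash
python3 st.py; python3 -c "
from h import *
row([.40,.1,.29],90)"
```

```text
13.425 [ 0.47969889 -0.21284363  0.29270117] 0.5991159481344411 [-0.16069489 -0.825981    0.12432763] [-0.04282123 -0.0638907   0.00604539] [-0.61 -0.09  1.89  0.    1.33  0.22]
[ 0.0014  0.0003 -0.1319] [ 0.7629 -1.4226  0.0025]
```

Call:
send_rows --moves "0 0 0 0.3 -0.85 0 0.2;0 0 0 0.3 -0.85 0 0.2;0 0 0 0.3 -0.85 0 0.2;0 0 0 0.3 -0.85 0 0.2"

```text
time: 13.92
eef_pos: [0.4058, -0.0432, 0.2861]
tcp_rot: [0.931, 0.364, -0.001, -0.001]
contact_force: [-0.6, -0.7, 0.1]
opening: 0.602
finger_force: 0.0
```

Call:
send_rows --moves "0 0 0 0.2 -0.9 0 0.2;0 0 0 0.2 -0.9 0 0.2;0 0 0 0.2 -0.9 0 0.2;0 0 0 0.2 -0.9 0 0.2"

```text
time: 14.42
eef_pos: [0.314, 0.1161, 0.2869]
tcp_rot: [0.931, 0.366, -0.0, -0.0]
contact_force: [0.3, -0.8, 0.2]
opening: 0.596
finger_force: 0.0
```

```bash
python3 - <<'E'
from h import *
s=ctrl.get_state(); print(s['time'],s['eef_pos'])
c=cam('scene','s4.png'); t=cam('top','t4.png')
a=cv2.resize(c['image'][100:230,230:330],None,fx=4,fy=4);b=cv2.resize(t['image'][150:225,245:330],None,fx=4.5,fy=4.5)
w=np.zeros((540,790,3),np.uint8); w[:a.shape[0],:400]=a; w[:b.shape[0],405:405+b.shape[1]]=b; cv2.imwrite('pics/c4.png',w[:,:,::-1])
m=cv2.inRange(cv2.cvtColor(t['image'],cv2.COLOR_RGB2HSV),(100,140,60),(125,255,255))[162:212,258:315]
h=cv2.convexHull(max(cv2.findContours(m,cv2.RETR_EXTERNAL,cv2.CHAIN_APPROX_NONE)[0],key=cv2.contourArea)).reshape(-1,2)+[258,162]
print(cv2.fitEllipse((onz(t,h,.081)[:,:2]*1e3).astype(np.float32)))
E
```

```text
14.425 [0.31397511 0.11614838 0.28694801]
((478.6065673828125, -211.82464599609375), (98.00298309326172, 100.44913482666016), 28.034372329711914)
```

View pics/c4.png

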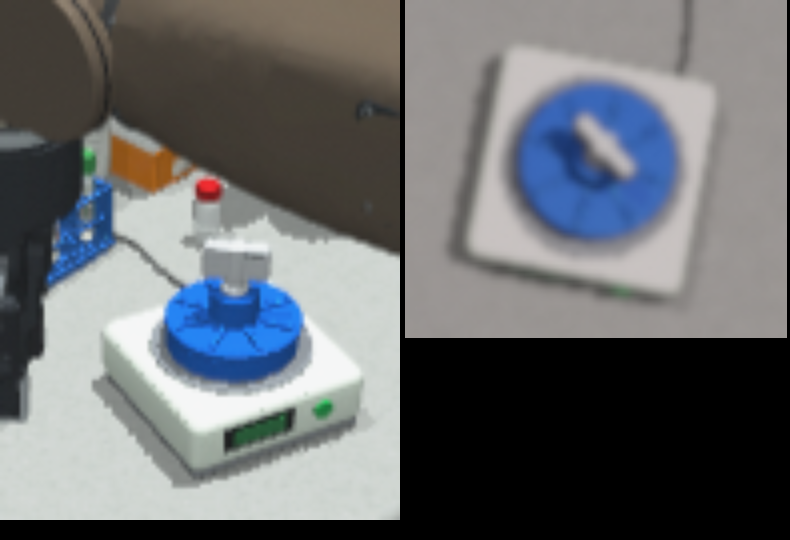

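The lid sits flat on the rotor and centred within 1 mm. The wings point at about 42°, where I released them, and the gripper is clear. The torque rose at the stop. I hand the job in.

```bash
python3 -c "
from plant import ctrl
print(ctrl.sign_off())"
```

```text
the job is handed in; nothing more can be done
None
```

The blue lid is seated flat and centred on the rotor. The wing nut was turned about 112° clockwise, past its 75° range, and the wrist torque rose at the end, so I take it as snug. The gripper let go and moved clear, the orange lid was left alone, and the job was handed in at about 14.5 s.

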